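# Clear the pickle jar and push the drawer home

## Task

The white pickle jar stands in the open drawer and is too tall to go under the plank: lift it out with its lid on and stand it upright and centred on the round cork coaster on the plank. Then gently push the drawer, without slamming it, past its catch until it is fully home. The small jar and tin stay standing in the drawer, and everything else on the plank and the counter stays where it is.

Things in the scene. Friction and masses are not known exactly. Their poses are not given: they have to be found in the camera images.
- shelf_unit: fixed teak plank on two side panels, over a drawer. Origin on the counter, on the unit's middle line, 75 mm behind the plank's front edge; x points away from the robot (the way the drawer closes), y left along the plank, z up. Plank 460 mm long (y), from x -75 to +125 mm, 18 mm thick, top at z = 125 mm, underside at z = 107 mm.
- drawer (a joint): sliding drawer under the plank, in m: 0 fully home, grows as it comes out towards the robot (the unit's -x), at most 0.15. It stays where it is left; over the last 13 mm a sprung catch resists with about 7 N, and past 6 mm pulls it home. Inside 320 mm wide (y), floor top at z = 22 mm; side walls 10 mm thick, top at z = 75 mm; it reaches 190 mm back from the front panel.
- drawer_front (a point): middle of the outer face of the drawer's front panel, 15 mm below its top edge; moves with the drawer, axes as the unit's. Panel 366 mm wide (y), 12 mm thick, from z = 12 to 100 mm; when home its outer face stands 12 mm before the plank's edge. Steel finger pull at its middle: 80 mm wide, z 34 to 46 mm, projecting 16 mm.
- pickle_jar: round white ceramic pickle jar standing in the open part of the drawer, 62 mm across with straight sides from 6 to 70 mm, shoulder to a 48 mm neck, rim 90 mm up; 0.4 kg, 108 mm high with the lid, too tall to pass under the plank. Origin at the centre of its underside, z up.
- jar_lid: its loose ceramic lid, a 58 mm disc 7 mm thick with an 18 mm knob 11 mm high on top and an 8 mm plug that sits loosely in the neck. Origin at the centre of the disc's underside (on the jar's rim, 90 mm above the jar's origin).
- coaster: flat round cork coaster fixed on the plank, 90 mm across, 5 mm thick. Origin at the centre of its underside.
- spice_jar: small round glass jar in the drawer, 50 mm across, 62 mm high. Origin at the centre of its underside.
- lime_tin: low round grey-painted tin in the drawer, 54 mm across, 36 mm high. Origin at the centre of its underside.
- glass_jar: green glass jar with a steel cap on the plank, 70 mm across, 105 mm high. Origin at the centre of its underside.
- tea_tin: round grey-painted tin on the plank, 71 mm across, 95 mm high. Origin at the centre of its underside.
- spoon: steel serving spoon, 240 mm long, lying along the back of the plank. Origin at mid-length on its underside, x towards the bowl.
- tumbler: open steel tumbler standing on the counter in front of the drawer, 60 mm across the rim, 75 mm high. Origin at the centre of its underside.
- katori: open steel bowl on the counter in front of the drawer, 72 mm across the rim, 34 mm high. Origin at the centre of its underside.
- lighter: plastic gas lighter lying on the counter to the right, 220 mm long, 22 mm wide, 31 mm high. Origin on its underside near mid-length, x towards the nozzle.
There are look-alikes about, which are no part of the job. Leave any purple or red look-alike of the lime_tin alone.

How it is judged:
By the outcome, as a careful person would: the job done as asked, in the order asked, and still so for the second after the job is handed in, with the robot touching nothing.
It also fails if it takes over 56 s, if anything falls off the work surface, if the arm or the gripper's body presses on something with over 40 N, if the wrist force passes 120 N, or if a joint passes its speed limit or range.

## Robot

A 6-joint arm with a two-finger parallel gripper is mounted at the origin on the work surface. World frame = base frame: x ahead of the robot, y to its left, z up, the work surface at z = 0. Lengths are in m, angles in degrees, forces in N, time in s.
With the tool pointing down it reaches from about 0.3 to 0.875 m from the base axis. Payload 6.4 kg.
Tool frame: the origin (TCP) lies at the very end of the fingers, on their centre line; the grasp point (between the pads) lies 19 mm behind it; z points along the fingers, y is the line along which they close (so a half turn about z gives the same grasp; the last joint's range is limited). The gripper opens to 88 mm and grips with 3 to 60 N. Pads are 18 mm wide; open, the fingers measure 123 mm over their backs; the gripper's body (75 mm by 187 mm) begins 45 mm behind the grasp point.
Start: joints at [-78.226, 10.359, 92.074, -0, 77.567, -11.82], TCP at [0.23, -0.527, 0.239] pointing down, gripper open.
Joint ranges: [-171.53, 171.53], [-51.25, 118.39], [17.06, 147.69], [-65.23, 245.23], [0, 150.52], [-178.68, 178.68]. Speed limits (degrees/s): [147.25, 147.25, 172.46, 180, 180, 180].

## Interface

Orientations are given as a 3x3 rotation matrix whose columns are the frame's x, y, z axes.
In Python, from bench import r gives the robot as it stands. The module is installed in compiled form; this text tells all that it offers.
- The arm moves only by the tool play_rows, never from a script. Its argument "series" is a list of rows, each an object of numbers: "grip": the closure, from -1 (fully open) to 1 (shut); "dx", "dy", "dz": the shift along the tool's x, y, z in m; "wx", "wy", "wz": the turn, a rotation vector about the tool's x, y, z in degrees. In form: [{"grip": .., "dx": .., "dy": .., "dz": .., "wx": .., "wy": .., "wz": ..}, ...]. A call has 1 to 12 rows; each row is the pose to reach, as a shift and turn from the pose commanded when the call began, along the tool's axes at that moment; what a row does not reach only later rows make up. A row lasts 1/10 s, in which the tool goes at most 50 mm and 8.59 degrees, less where a joint would pass 70% of its speed; a pose out of reach is approached as far as the arm can. A call with a gripper value outside its range is refused whole. The fingers move at their own pace and stop on an object; the grip force is fixed at half the most. Time passes only in rows, so rows that repeat a pose let the fingers close. It gives the time, the measured TCP pose, the force, the opening and the grip force at its end, in the units of the state.
- r.get_obs(): the state, without advancing time (a new reading comes with each control period).
- r.get_image(name): name is "scene" or "top" or "wrist"; returns the picture (480x640x3 uint8, red, green, blue); there is no depth.
- r.camera_params(name): a dict with "fx", "fy", "cx", "cy" (pixels), "xyz" and "attitude" of the camera in the world. Camera axes: x right, y down, z forward; pixel columns grow to the right and rows downward; lengths in m; the calibration is good to about 2 mm. A picture is of the moment at which its call begins: read the wrist's pose just before it. camera_params takes no time and is no camera call; for the wrist camera it gives the pose at the moment of the call.
- r.finish_job(): hands the job in; it is judged then, once.
The state is a dict: "t": time; "joint_pos": joint angles; "joint_velocities": joint speeds; "tau": joint torques, N m; "tool_pos": TCP position; "tcp_rot": TCP orientation; "contact_force": force on the tool from outside, world axes, zero at the start; "wrist_torque": the same for the moment, N m; "finger_gap": finger opening in m; "finger_force": force on a finger pad.
Only numpy, scipy, OpenCV 4.12 (cv2) and the standard library are available. Lean on these libraries where they do the work, as an engineer would, in place of code of your own. Each camera call takes 0.05 s, during which the arm holds its last target. There are 200 camera calls.

## Working session

There is one attempt and no reset: what is moved stays moved. The work goes in short steps, Python scripts to look and compute and a tool call to move; the robot and the scene stay as the last step left them, time stands still between calls to the robot, and variables do not carry over. Pictures are saved under pics/ and viewed, at most 10 in all, crops included, and the job is handed in when it is done.

Besides the shell and the picture viewer there is one more tool, called after ">>>" by a JSON object that holds its "method" and its "body". play_rows: Moves the arm, as the interface text tells. Its arguments: {"type":"object","properties":{"series":{"type":"array"}},"required":["series"]}

```bash
mkdir -p pics; python3 - <<'E'
from bench import r
import cv2,numpy as np
o=r.get_obs();print(o)
for n in("scene","top","wrist"):
    print(n,r.camera_params(n)); cv2.imwrite(f"pics/{n}0.png",r.get_image(n)[:,:,::-1])
E
```

```text
{'t': 0.0, 'joint_pos': array([-7.82257058e+01,  1.04006911e+01,  9.21303891e+01, -1.16477534e-03,
        7.75676530e+01, -1.18211295e+01]), 'joint_velocities': array([-0.00637184,  0.08585997, -0.18556768, -0.03339421,  0.03304974,
        0.0129595 ]), 'tau': array([-3.81409145e-04, -4.33866298e+01, -3.41852832e+01,  7.02406629e-02,
        3.85398965e-02, -1.09568098e-04]), 'tool_pos': array([ 0.23004933, -0.52639767,  0.23783263]), 'tcp_rot': array([[ 9.16393006e-01,  4.00279553e-01, -3.71069179e-04],
       [ 4.00279586e-01, -9.16391522e-01,  1.68290868e-03],
       [ 3.33589284e-04, -1.69073716e-03, -9.99998515e-01]]), 'contact_force': array([-0.32929116,  0.4219488 ,  0.1734899 ]), 'wrist_torque': array([-0.01281453,  0.00974219, -0.01026769]), 'finger_force': 0.0, 'finger_gap': 0.08807665237081658}
scene {'fx': 494.5007367977109, 'fy': 494.5007367977109, 'cx': 313.767401783766, 'cy': 245.90273280480173, 'xyz': array([1.09836928, 0.08153049, 1.04076899]), 'attitude': array([[-0.38802469,  0.78170958, -0.48822841],
       [ 0.92161073,  0.33392118, -0.19781383],
       [ 0.00839684, -0.52671319, -0.85000159]])}
top {'fx': 472.44063889305806, 'fy': 472.44063889305806, 'cx': 317.18329259690546, 'cy': 231.04571390967305, 'xyz': array([ 0.45756539, -0.14628722,  0.905239  ]), 'attitude': array([[-0.01234366, -0.99077144,  0.13497998],
       [-0.99971369,  0.01499536,  0.01864608],
       [-0.02049807, -0.13471117, -0.99067287]])}
wrist {'fx': 339.66139808087877, 'fy': 339.66139808087877, 'cx': 313.3433868729937, 'cy': 236.92585378860656, 'xyz': array([ 0.30307182, -0.49525295,  0.38459795]), 'attitude': array([[ 4.00975763e-01, -8.71899667e-01, -2.81086124e-01],
       [-9.16088440e-01, -3.81847940e-01, -1.22368791e-01],
       [-6.38848895e-04,  3.06566668e-01, -9.51848974e-01]])}
```

View pics/scene0.png

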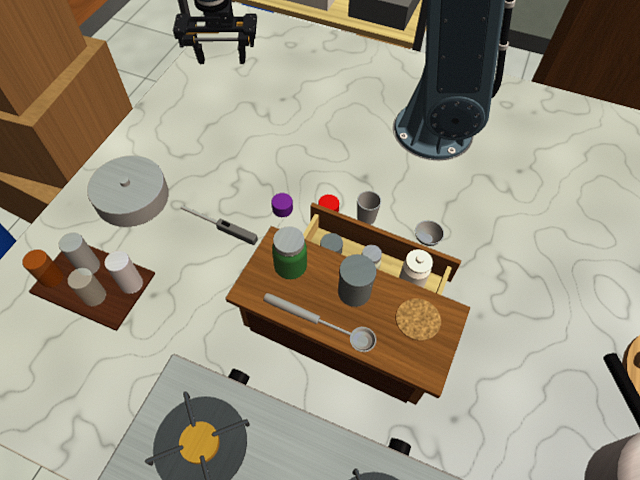

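View pics/top0.png

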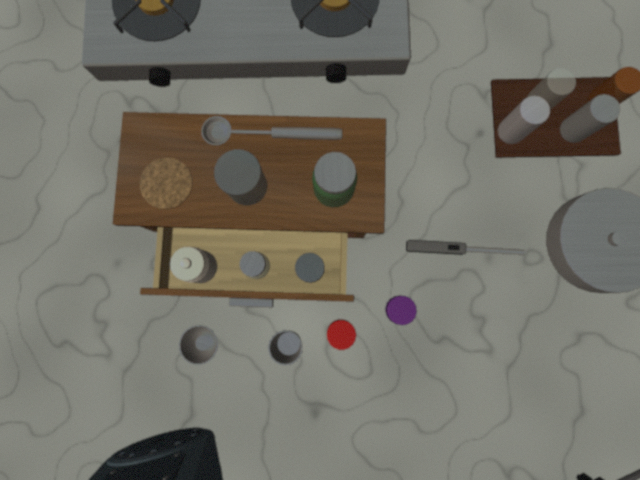

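The scene view shows the jar knob near (420,258) and the coaster near (418,319). The top view shows the knob near (187,263), the coaster near (165,183), the plank corners near (113,225), (384,233), (386,119) and (123,113), and the drawer front along row ~296. Next I zoom in on both views.

```bash
cat > h.py <<'E'
from bench import r
import numpy as np
def ray(cp,u,v):
    d=cp["attitude"]@np.array([(u-cp["cx"])/cp["fx"],(v-cp["cy"])/cp["fy"],1]); return cp["xyz"],d/np.linalg.norm(d)
def tri(views):
    A=np.zeros((3,3));b=np.zeros(3);R=[ray(*v) for v in views]
    for c,d in R: P=np.eye(3)-np.outer(d,d);A+=P;b+=P@c
    p=np.linalg.solve(A,b); return p,[round(1e3*np.linalg.norm(np.cross(p-c,d)),1) for c,d in R]
def atz(cp,u,v,z):
    c,d=ray(cp,u,v); return c+d*(z-c[2])/d[2]
def proj(cp,p):
    q=cp["attitude"].T@(np.asarray(p)-cp["xyz"]); return np.array([cp["fx"]*q[0]/q[2]+cp["cx"],cp["fy"]*q[1]/q[2]+cp["cy"]])
E
python3 - <<'E'
import cv2,numpy as np
from h import *
s=cv2.imread("pics/scene0.png");t=cv2.imread("pics/top0.png")
S,T=r.camera_params("scene"),r.camera_params("top")
c=[]
for im,(x0,y0,x1,y1) in((s,(385,285,455,350)),(t,(130,145,200,220))):
    h=cv2.cvtColor(im,cv2.COLOR_BGR2HSV)[y0:y1,x0:x1]; print(h[30,35],h[2,2])
    m=((h[...,0]>12)&(h[...,2]>(150 if im is s else 115))).astype(np.uint8)
    m=cv2.morphologyEx(m,cv2.MORPH_CLOSE,np.ones((5,5)));m=cv2.morphologyEx(m,cv2.MORPH_OPEN,np.ones((5,5)))
    k=max(cv2.findContours(m,0,1)[0],key=cv2.contourArea);e=cv2.fitEllipse(cv2.convexHull(k));print(e,x0,y0);c.append((e[0][0]+x0,e[0][1]+y0))
print("coaster",c,tri([(S,*c[0]),(T,*c[1])]))
print("knob",tri([(S,420,257),(T,187,263)]))
for p in((113,225),(384,233),(386,119),(123,113)):print("plank",atz(T,*p,.125).round(4))
for p in((141,292),(353,298)):print("drawer top",atz(T,*p,.1).round(4))
a=cv2.resize(s[230:350,360:500],None,fx=2.86,fy=4*.715,interpolation=2)
a=cv2.resize(s[235:295,380:460],(800,600)[:2],interpolation=2)[:, :]
b=cv2.resize(t[235:310,150:250],(800,600),interpolation=2)
cv2.imwrite("pics/z.png",np.vstack([cv2.resize(a,(400,300)),cv2.resize(b,(400,300))]))
E
```

```text
[ 18 150 172] [ 14 176 139]
((33.83145523071289, 31.908058166503906), (43.571292877197266, 46.78998947143555), 127.00199890136719) 385 285
[ 17 104 110] [ 14 119  92]
((34.44774627685547, 38.657474517822266), (46.351009368896484, 48.83611297607422), 68.44664001464844) 130 145
coaster [(418.8314552307129, 316.9080581665039), (164.44774627685547, 183.65747451782227)] (array([0.64740925, 0.12599478, 0.13114871]), [np.float64(0.8), np.float64(0.8)])
knob (array([0.51231297, 0.08705078, 0.12873617]), [np.float64(2.9), np.float64(2.9)])
plank [0.5794 0.2124 0.125 ]
plank [ 0.5589 -0.2426  0.125 ]
plank [ 0.7563 -0.2522  0.125 ]
plank [0.7764 0.2039 0.125 ]
drawer top [0.467  0.1704 0.1   ]
drawer top [ 0.4525 -0.1901  0.1   ]
```

View pics/z.png

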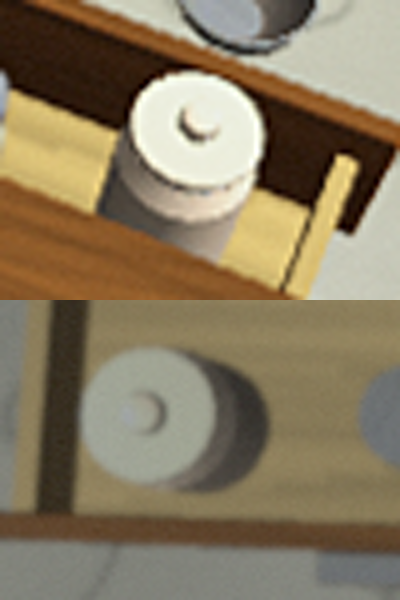

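The zoom shows the knob top at scene (419.5,258.5) and top (186.3,263), with the lid disc centre at scene (419.4,260.6) and top (187,264.2). The jar stands close behind the front panel, with a gap to the left wall, so I'll grip along the drawer's y.

```bash
python3 - <<'E'
from h import *
S,T=r.camera_params("scene"),r.camera_params("top")
print("knob130",tri([(S,419.5,258.5),(T,186.3,263)]),atz(T,186.3,263,.13),atz(S,419.5,258.5,.13))
print("lid119",tri([(S,419.4,260.6),(T,187,264.2)]),atz(T,187,264.2,.119),atz(S,419.4,260.6,.119))
for n,p,z in(("tea",(238,172),.22),("glass",(335,172),.23),("spice",(254,263),.084),("lime",(310,267),.058),("tumbler",(288,344),.075),("katori",(200,344),.034)):print(n,atz(T,*p,z).round(4))
print("tea S",atz(S,358,270,.22))
o=r.get_obs();R=o["tcp_rot"]
for g in([.514,.089,.23],):print(R.T@(np.array(g)-o["tool_pos"]))
E
```

```text
knob130 (array([0.51304377, 0.0882653 , 0.12457679]), [np.float64(1.7), np.float64(1.7)]) [0.51323567 0.08502567 0.13      ] [0.51564478 0.08972109 0.13      ]
lid119 (array([0.51178047, 0.08981447, 0.11465732]), [np.float64(1.5), np.float64(1.5)]) [0.51200037 0.08707896 0.119     ] [0.51376098 0.09111279 0.119     ]
tea [ 0.6418 -0.0161  0.22  ]
glass [ 0.6366 -0.1608  0.23  ]
spice [ 0.5149 -0.02    0.084 ]
lime [ 0.5082 -0.1167  0.058 ]
tumbler [ 0.3754 -0.078   0.075 ]
katori [0.373 0.085 0.034]
tea S [ 0.64353245 -0.01144047  0.22      ]
[ 0.50654701 -0.45044382  0.00877419]
```

>>> {"method": "play_rows", "body": {"series": [{"grip": -1,"dx": 0.02,"dy": -0.018,"dz": -0.005,"wz": 2},{"grip": -1,"dx": 0.05,"dy": -0.045,"dz": -0.01,"wz": 5},{"grip": -1,"dx": 0.085,"dy": -0.076,"dz": -0.02,"wz": 8},{"grip": -1,"dx": 0.12,"dy": -0.107,"dz": -0.02,"wz": 11},{"grip": -1,"dx": 0.155,"dy": -0.138,"dz": -0.02,"wz": 14},{"grip": -1,"dx": 0.19,"dy": -0.169,"dz": -0.02,"wz": 17},{"grip": -1,"dx": 0.225,"dy": -0.2,"dz": -0.02,"wz": 20},{"grip": -1,"dx": 0.26,"dy": -0.231,"dz": -0.02,"wz": 22},{"grip": -1,"dx": 0.295,"dy": -0.262,"dz": -0.02,"wz": 24},{"grip": -1,"dx": 0.33,"dy": -0.293,"dz": -0.02,"wz": 25},{"grip": -1,"dx": 0.36,"dy": -0.32,"dz": -0.02,"wz": 26.1},{"grip": -1,"dx": 0.38,"dy": -0.338,"dz": -0.02,"wz": 26.1}]}}

```text
$.series[0]: bad value
```

>>> {"method": "play_rows", "body": {"series": [{"grip": -1,"dx": 0.02,"dy": -0.018,"dz": -0.005,"wx": 0,"wy": 0,"wz": 2},{"grip": -1,"dx": 0.05,"dy": -0.045,"dz": -0.01,"wx": 0,"wy": 0,"wz": 5},{"grip": -1,"dx": 0.085,"dy": -0.076,"dz": -0.02,"wx": 0,"wy": 0,"wz": 8},{"grip": -1,"dx": 0.12,"dy": -0.107,"dz": -0.02,"wx": 0,"wy": 0,"wz": 11},{"grip": -1,"dx": 0.155,"dy": -0.138,"dz": -0.02,"wx": 0,"wy": 0,"wz": 14},{"grip": -1,"dx": 0.19,"dy": -0.169,"dz": -0.02,"wx": 0,"wy": 0,"wz": 17},{"grip": -1,"dx": 0.225,"dy": -0.2,"dz": -0.02,"wx": 0,"wy": 0,"wz": 20},{"grip": -1,"dx": 0.26,"dy": -0.231,"dz": -0.02,"wx": 0,"wy": 0,"wz": 22},{"grip": -1,"dx": 0.295,"dy": -0.262,"dz": -0.02,"wx": 0,"wy": 0,"wz": 24},{"grip": -1,"dx": 0.33,"dy": -0.293,"dz": -0.02,"wx": 0,"wy": 0,"wz": 25},{"grip": -1,"dx": 0.36,"dy": -0.32,"dz": -0.02,"wx": 0,"wy": 0,"wz": 26.1},{"grip": -1,"dx": 0.38,"dy": -0.338,"dz": -0.02,"wx": 0,"wy": 0,"wz": 26.1}]}}

```text
t: 1.35
tool_pos: [0.4435, -0.0625, 0.2587]
tcp_rot: [[0.999, -0.042, 0.0], [-0.042, -0.999, 0.0], [0.0, -0.0, -1.0]]
contact_force: [-0.5, -0.8, 0.9]
finger_gap: 0.0883
finger_force: 0.0
```

>>> {"method": "play_rows", "body": {"series": [{"grip": -1,"dx": 0.015,"dy": -0.038,"dz": 0,"wx": 0,"wy": 0,"wz": 0},{"grip": -1,"dx": 0.03,"dy": -0.076,"dz": 0,"wx": 0,"wy": 0,"wz": 0},{"grip": -1,"dx": 0.046,"dy": -0.112,"dz": 0,"wx": 0,"wy": 0,"wz": 0},{"grip": -1,"dx": 0.058,"dy": -0.14,"dz": 0,"wx": 0,"wy": 0,"wz": 0},{"grip": -1,"dx": 0.063,"dy": -0.153,"dz": 0,"wx": 0,"wy": 0,"wz": 0},{"grip": -1,"dx": 0.063,"dy": -0.153,"dz": 0,"wx": 0,"wy": 0,"wz": 0},{"grip": -1,"dx": 0.063,"dy": -0.153,"dz": 0,"wx": 0,"wy": 0,"wz": 0}]}}

```text
t: 2.05
tool_pos: [0.5123, 0.0843, 0.2584]
tcp_rot: [[0.999, -0.044, -0.001], [-0.044, -0.999, -0.001], [-0.001, 0.001, -1.0]]
contact_force: [0.2, 0.4, 0.4]
finger_gap: 0.0879
finger_force: 0.0
```

```bash
python3 - <<'E'
from h import *
import cv2,json
o=r.get_obs();W=r.camera_params("wrist");cv2.imwrite("pics/w1.png",r.get_image("wrist")[:,:,::-1])
print(o["tool_pos"],W)
json.dump({k:np.asarray(v).tolist() for k,v in W.items()},open("w1.json","w"))
for n,p in(("knob",(.513,.088,.13)),("tcp",o["tool_pos"]),("coaster",(.6474,.126,.13))):print(n,proj(W,p))
E
```

```text
[0.51227852 0.08433745 0.25839828] {'fx': 339.66139808087877, 'fy': 339.66139808087877, 'cx': 313.3433868729937, 'cy': 236.92585378860656, 'xyz': array([0.59195833, 0.08053614, 0.40496579]), 'attitude': array([[-0.04273428, -0.95071117, -0.30711895],
       [-0.9990851 ,  0.04117502,  0.01155783],
       [ 0.00165747,  0.30733188, -0.95160095]])}
knob [307.95316463 226.08035995]
tcp [312.02670349 300.85309251]
coaster [246.49723305  49.40963229]
```

View pics/w1.png

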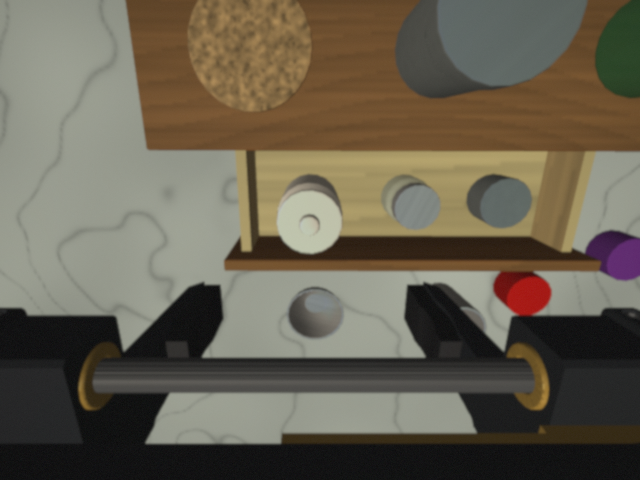

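The wrist view shows the knob at (310,225), the lid disc at (309.5,221.5), and the coaster spanning columns 188–311 with its lower edge at row 111. The plank front edge is at row 150, the left drawer wall near column 248 and the drawer front's outer top edge near row 270.

```bash
python3 - <<'E'
from h import *
import json
W={k:np.array(v) for k,v in json.load(open("w1.json")).items()}
S,T=r.camera_params("scene"),r.camera_params("top")
print("knob",tri([(S,419.5,258.5),(T,186.3,263),(W,310,225)]),atz(W,310,225,.13))
print("lid",atz(W,309.5,221.5,.119))
l,rr=atz(W,188,42,.13),atz(W,311,42,.13); b=atz(W,251,111,.13)
print("coaster l,r,b",l,rr,(l+rr)/2,b+[.045,0,0])
print("coaster T",atz(T,164.4,183.7,.13),atz(S,418.8,316.9,.13))
print("wall in-left top",atz(W,250,240,.075),atz(W,245,240,.075),"front out",atz(W,226,270,.1),atz(W,600,271,.1),"plank",atz(W,148,150,.125),atz(W,640,150,.125))
print("spice top",atz(W,416,206,.084),"tea top T",)
E
```

```text
knob (array([0.51295645, 0.0875362 , 0.12526646]), [np.float64(2.2), np.float64(1.2), np.float64(1.3)]) [0.51386976 0.08623496 0.13      ]
lid [0.51393235 0.0867534  0.119     ]
coaster l,r,b [0.65390268 0.167421   0.13      ] [0.6501633  0.07927369 0.13      ] [0.65203299 0.12334734 0.13      ] [0.65068044 0.12688735 0.13      ]
coaster T [0.64788146 0.12564701 0.13      ] [0.64644279 0.1267611  0.13      ]
wall in-left top [0.48496725 0.14945791 0.075     ] [0.4851887  0.15456894 0.075     ] front out [0.46340244 0.17065336 0.1       ] [ 0.44648374 -0.19395081  0.1       ] plank [0.58027941 0.21287104 0.125     ] [ 0.56340491 -0.1806919   0.125     ]
spice top [ 0.5154204  -0.01589197  0.084     ] tea top T
```

>>> {"method": "play_rows", "body": {"series": [{"grip": -0.77,"dx": 0.001,"dy": -0.002,"dz": 0.03,"wx": 0,"wy": 0,"wz": 0},{"grip": -0.77,"dx": 0.001,"dy": -0.002,"dz": 0.06,"wx": 0,"wy": 0,"wz": 0},{"grip": -0.77,"dx": 0.001,"dy": -0.002,"dz": 0.09,"wx": 0,"wy": 0,"wz": 0},{"grip": -0.77,"dx": 0.001,"dy": -0.002,"dz": 0.115,"wx": 0,"wy": 0,"wz": 0},{"grip": -0.77,"dx": 0.001,"dy": -0.002,"dz": 0.125,"wx": 0,"wy": 0,"wz": 0},{"grip": -0.77,"dx": 0.001,"dy": -0.002,"dz": 0.125,"wx": 0,"wy": 0,"wz": 0}]}}

```text
t: 2.7
tool_pos: [0.5127, 0.0859, 0.1326]
tcp_rot: [[0.999, -0.045, -0.003], [-0.045, -0.999, -0.0], [-0.003, 0.0, -1.0]]
contact_force: [0.3, 0.3, -0.1]
finger_gap: 0.0779
finger_force: 0.0
```

```bash
python3 - <<'E'
from h import *
import cv2
o=r.get_obs();W=r.camera_params("wrist")
a=r.get_image("wrist")[:,:,::-1];b=r.get_image("scene")[:,:,::-1]
cv2.imwrite("pics/w2.png",np.hstack([cv2.resize(a,(400,300)),cv2.resize(b[180:330,320:520],(400,300))]))
for n,p in(("knob",(.5135,.087,.13)),("tcp",o["tool_pos"])):print(n,proj(W,p))
E
```

```text
knob [309.83608902 296.88077232]
tcp [312.07663099 300.83056056]
```

View pics/w2.png

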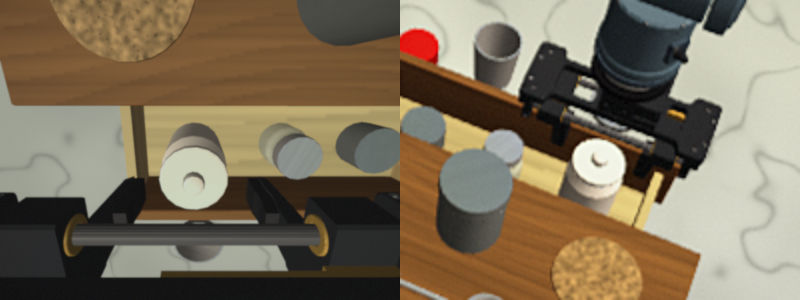

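The wrist half shows the knob at (309.6,294), 2 px from the prediction (about +2 mm in x), and the fingers straddle the lid evenly. I'll descend and grip.

>>> {"method": "play_rows", "body": {"series": [{"grip": -0.77,"dx": 0.002,"dy": -0.001,"dz": 0.015,"wx": 0,"wy": 0,"wz": 0},{"grip": -0.77,"dx": 0.002,"dy": -0.001,"dz": 0.03,"wx": 0,"wy": 0,"wz": 0},{"grip": -0.77,"dx": 0.002,"dy": -0.001,"dz": 0.045,"wx": 0,"wy": 0,"wz": 0},{"grip": -0.77,"dx": 0.002,"dy": -0.001,"dz": 0.055,"wx": 0,"wy": 0,"wz": 0},{"grip": -0.77,"dx": 0.002,"dy": -0.001,"dz": 0.06,"wx": 0,"wy": 0,"wz": 0},{"grip": -0.77,"dx": 0.002,"dy": -0.001,"dz": 0.06,"wx": 0,"wy": 0,"wz": 0},{"grip": -0.77,"dx": 0.002,"dy": -0.001,"dz": 0.06,"wx": 0,"wy": 0,"wz": 0}]}}

```text
t: 3.5
tool_pos: [0.5165, 0.0878, 0.0745]
tcp_rot: [[0.999, -0.044, 0.001], [-0.044, -0.999, -0.0], [0.001, 0.0, -1.0]]
contact_force: [0.3, 0.4, -0.3]
finger_gap: 0.0777
finger_force: 0.0
```

>>> {"method": "play_rows", "body": {"series": [{"grip": -0.6,"dx": 0,"dy": 0,"dz": 0,"wx": 0,"wy": 0,"wz": 0},{"grip": -0.5,"dx": 0,"dy": 0,"dz": 0,"wx": 0,"wy": 0,"wz": 0},{"grip": -0.4,"dx": 0,"dy": 0,"dz": 0,"wx": 0,"wy": 0,"wz": 0},{"grip": -0.3,"dx": 0,"dy": 0,"dz": 0,"wx": 0,"wy": 0,"wz": 0},{"grip": -0.1,"dx": 0,"dy": 0,"dz": 0,"wx": 0,"wy": 0,"wz": 0},{"grip": 0.3,"dx": 0,"dy": 0,"dz": 0,"wx": 0,"wy": 0,"wz": 0},{"grip": 0.3,"dx": 0,"dy": 0,"dz": 0,"wx": 0,"wy": 0,"wz": 0}]}}

```text
t: 4.2
tool_pos: [0.5161, 0.0878, 0.074]
tcp_rot: [[0.999, -0.044, 0.0], [-0.044, -0.999, -0.0], [0.0, 0.0, -1.0]]
contact_force: [-0.5, -0.6, 4.2]
finger_gap: 0.0611
finger_force: 30.0
```

>>> {"method": "play_rows", "body": {"series": [{"grip": 0.3,"dx": 0,"dy": 0,"dz": -0.005,"wx": 0,"wy": 0,"wz": 0},{"grip": 0.3,"dx": 0,"dy": 0,"dz": -0.015,"wx": 0,"wy": 0,"wz": 0},{"grip": 0.3,"dx": 0,"dy": 0,"dz": -0.03,"wx": 0,"wy": 0,"wz": 0},{"grip": 0.3,"dx": 0,"dy": 0,"dz": -0.045,"wx": 0,"wy": 0,"wz": 0},{"grip": 0.3,"dx": 0,"dy": 0,"dz": -0.06,"wx": 0,"wy": 0,"wz": 0},{"grip": 0.3,"dx": 0,"dy": 0,"dz": -0.075,"wx": 0,"wy": 0,"wz": 0},{"grip": 0.3,"dx": 0,"dy": 0,"dz": -0.09,"wx": 0,"wy": 0,"wz": 0},{"grip": 0.3,"dx": 0,"dy": 0,"dz": -0.105,"wx": 0,"wy": 0,"wz": 0},{"grip": 0.3,"dx": 0,"dy": 0,"dz": -0.12,"wx": 0,"wy": 0,"wz": 0},{"grip": 0.3,"dx": 0,"dy": 0,"dz": -0.13,"wx": 0,"wy": 0,"wz": 0},{"grip": 0.3,"dx": 0,"dy": 0,"dz": -0.135,"wx": 0,"wy": 0,"wz": 0},{"grip": 0.3,"dx": 0,"dy": 0,"dz": -0.135,"wx": 0,"wy": 0,"wz": 0}]}}

```text
t: 5.4
tool_pos: [0.516, 0.0879, 0.2092]
tcp_rot: [[0.999, -0.044, 0.001], [-0.044, -0.999, 0.0], [0.001, -0.0, -1.0]]
contact_force: [0.1, -0.6, -4.8]
finger_gap: 0.0611
finger_force: 30.0
```

```bash
python3 - <<'E'
from h import *
import cv2,json
o=r.get_obs();W=r.camera_params("wrist");print(o["tool_pos"],o["finger_gap"],o["contact_force"])
json.dump({k:np.asarray(v).tolist() for k,v in W.items()},open("w3.json","w"))
a=r.get_image("wrist")[:,:,::-1];b=r.get_image("scene")[:,:,::-1]
cv2.imwrite("pics/w3.png",np.hstack([cv2.resize(a,(400,300)),cv2.resize(b[180:330,320:520],(400,300))]))
for n,p in(("knob",o["tool_pos"]+[-.001,0,.056]),("tcp",o["tool_pos"]),("coaster",(.648,.125,.13))):print(n,proj(W,p),proj(r.camera_params("scene"),p))
E
```

```text
[0.51603302 0.08789724 0.20920888] 0.06112243042571151 [ 0.05945536 -0.56967109 -4.83914017]
knob [311.70008801 386.6869525 ] [432.15367118 222.10224274]
tcp [312.02182993 300.83690427] [426.09051714 238.36036196]
coaster [239.37385122  37.13549999] [417.72623345 317.24541983]
```

View pics/w3.png

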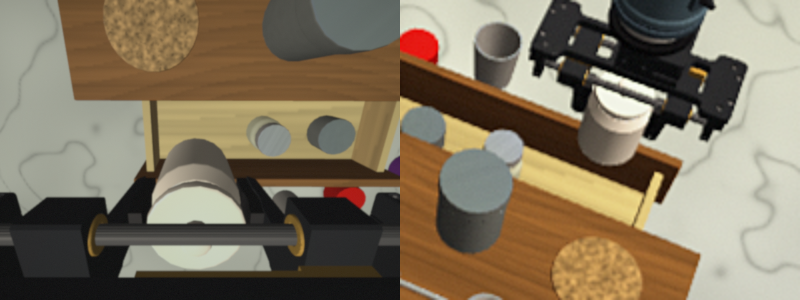

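The jar hangs upright with its lid on, and the other drawer items still stand. The coaster is at about (242,33) in wrist pixels. I'll refine the coaster centre by fitting a circle of known radius in each view.

```bash
python3 - <<'E'
from h import *
import json,cv2
from scipy.optimize import least_squares
W={k:np.array(v) for k,v in json.load(open("w1.json")).items()}
S,T=r.camera_params("scene"),r.camera_params("top")
for n,f,C,(x0,y0,x1,y1) in(("W","w1",W,(165,0,335,135)),("S","scene0",S,(385,285,455,350)),("T","top0",T,(130,145,200,220))):
    im=cv2.imread(f"pics/{f}.png")[y0:y1,x0:x1]
    g=cv2.GaussianBlur(im,(0,0),2 if n!="W" else 4)[...,1]   # cork is brighter in green than teak
    t,m=cv2.threshold(g,0,255,cv2.THRESH_BINARY+cv2.THRESH_OTSU)
    nl,L,st,ce=cv2.connectedComponentsWithStats(m); i=L[int((g.shape[0])*.45),g.shape[1]//2]
    k=max(cv2.findContours((L==i).astype(np.uint8),0,1)[0],key=cv2.contourArea)[:,0]
    k=k[(k[:,1]>2)&(k[:,0]>1)&(k[:,0]<g.shape[1]-2)&(k[:,1]<g.shape[0]-2)]
    P=np.array([atz(C,u+x0,v+y0,.13)[:2] for u,v in k])
    s=least_squares(lambda q:np.hypot(*(P-q[:2]).T)-q[2],[.648,.125,.045],loss="soft_l1",f_scale=.001)
    s2=least_squares(lambda q:np.hypot(*(P-q).T)-.045,[.648,.125],loss="soft_l1",f_scale=.001)
    print(n,t,s.x.round(4),s2.x.round(4),len(P))
E
```

```text
W 94.0 [0.6483 0.124  0.0433] [0.6501 0.1241] 271
S 113.0 [0.6488 0.127  0.0421] [0.648  0.1268] 119
T 81.0 [0.6499 0.1251 0.043 ] [0.6498 0.1251] 142
```

>>> {"method": "play_rows", "body": {"series": [{"grip": 0.3,"dx": 0.006,"dy": -0.002,"dz": 0,"wx": 0,"wy": 0,"wz": 0},{"grip": 0.3,"dx": 0.02,"dy": -0.007,"dz": 0,"wx": 0,"wy": 0,"wz": 0},{"grip": 0.3,"dx": 0.036,"dy": -0.012,"dz": 0,"wx": 0,"wy": 0,"wz": 0},{"grip": 0.3,"dx": 0.052,"dy": -0.017,"dz": 0,"wx": 0,"wy": 0,"wz": 0},{"grip": 0.3,"dx": 0.068,"dy": -0.022,"dz": 0,"wx": 0,"wy": 0,"wz": 0},{"grip": 0.3,"dx": 0.084,"dy": -0.028,"dz": 0,"wx": 0,"wy": 0,"wz": 0},{"grip": 0.3,"dx": 0.1,"dy": -0.033,"dz": 0,"wx": 0,"wy": 0,"wz": 0},{"grip": 0.3,"dx": 0.115,"dy": -0.038,"dz": 0,"wx": 0,"wy": 0,"wz": 0},{"grip": 0.3,"dx": 0.126,"dy": -0.042,"dz": 0,"wx": 0,"wy": 0,"wz": 0},{"grip": 0.3,"dx": 0.132,"dy": -0.043,"dz": 0,"wx": 0,"wy": 0,"wz": 0},{"grip": 0.3,"dx": 0.132,"dy": -0.043,"dz": 0,"wx": 0,"wy": 0,"wz": 0},{"grip": 0.3,"dx": 0.132,"dy": -0.043,"dz": 0,"wx": 0,"wy": 0,"wz": 0}]}}

```text
t: 6.7
tool_pos: [0.6491, 0.125, 0.208]
tcp_rot: [[0.999, -0.044, -0.001], [-0.044, -0.999, -0.0], [-0.001, 0.0, -1.0]]
contact_force: [-1.1, -0.6, -3.9]
finger_gap: 0.0615
finger_force: 30.0
```

>>> {"method": "play_rows", "body": {"series": [{"grip": 0.3,"dx": 0,"dy": 0,"dz": 0.008,"wx": 0,"wy": 0,"wz": 0},{"grip": 0.3,"dx": 0,"dy": 0,"dz": 0.016,"wx": 0,"wy": 0,"wz": 0},{"grip": 0.3,"dx": 0,"dy": 0,"dz": 0.021,"wx": 0,"wy": 0,"wz": 0},{"grip": 0.3,"dx": 0,"dy": 0,"dz": 0.024,"wx": 0,"wy": 0,"wz": 0},{"grip": 0.3,"dx": 0,"dy": 0,"dz": 0.025,"wx": 0,"wy": 0,"wz": 0},{"grip": 0.3,"dx": 0,"dy": 0,"dz": 0.025,"wx": 0,"wy": 0,"wz": 0}]}}

```text
t: 7.3
tool_pos: [0.6496, 0.125, 0.1836]
tcp_rot: [[0.999, -0.044, -0.0], [-0.044, -0.999, -0.0], [-0.0, 0.0, -1.0]]
contact_force: [-0.7, 0.2, -5.0]
finger_gap: 0.0607
finger_force: 30.0
```

>>> {"method": "play_rows", "body": {"series": [{"grip": 0.3,"dx": 0,"dy": 0,"dz": 0.0007,"wx": 0,"wy": 0,"wz": 0},{"grip": 0.3,"dx": 0,"dy": 0,"dz": 0.0014,"wx": 0,"wy": 0,"wz": 0},{"grip": 0.3,"dx": 0,"dy": 0,"dz": 0.0014,"wx": 0,"wy": 0,"wz": 0}]}}

```text
t: 7.6
tool_pos: [0.6497, 0.1251, 0.1824]
tcp_rot: [[0.999, -0.044, 0.0], [-0.044, -0.999, -0.0], [0.0, 0.0, -1.0]]
contact_force: [0.2, -1.2, -4.5]
finger_gap: 0.0612
finger_force: 30.0
```

```bash
python3 - <<'E'
from h import *
import cv2
a=r.get_image("scene")[:,:,::-1][230:350,360:480];b=r.get_image("top")[:,:,::-1][130:230,110:210]
cv2.imwrite("pics/p4.png",np.hstack([cv2.resize(a,(400,400),interpolation=2),cv2.resize(b,(400,400),interpolation=2)]))
E
```

```text
(no output)
```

View pics/p4.png

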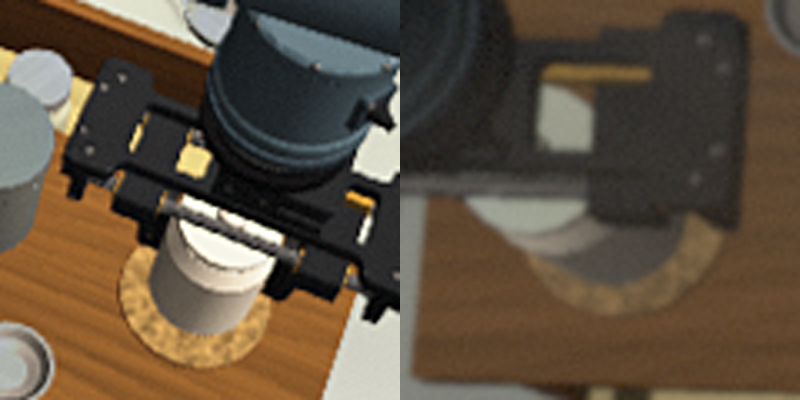

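The jar base sits just over the cork with a cork margin all round. I'll lower until contact.

>>> {"method": "play_rows", "body": {"series": [{"grip": 0.3,"dx": 0,"dy": 0,"dz": 0.0008,"wx": 0,"wy": 0,"wz": 0},{"grip": 0.3,"dx": 0,"dy": 0,"dz": 0.0008,"wx": 0,"wy": 0,"wz": 0},{"grip": 0.3,"dx": 0,"dy": 0,"dz": 0.0008,"wx": 0,"wy": 0,"wz": 0}]}}

```text
t: 8.0
tool_pos: [0.6498, 0.125, 0.1821]
tcp_rot: [[0.999, -0.044, 0.001], [-0.044, -0.999, -0.0], [0.001, -0.0, -1.0]]
contact_force: [-1.5, 0.1, -0.4]
finger_gap: 0.0607
finger_force: 30.0
```

>>> {"method": "play_rows", "body": {"series": [{"grip": -0.4,"dx": 0,"dy": 0,"dz": 0.0003,"wx": 0,"wy": 0,"wz": 0},{"grip": -0.45,"dx": 0,"dy": 0,"dz": 0.0003,"wx": 0,"wy": 0,"wz": 0},{"grip": -0.55,"dx": 0,"dy": 0,"dz": 0.0003,"wx": 0,"wy": 0,"wz": 0},{"grip": -0.8,"dx": 0,"dy": 0,"dz": 0.0003,"wx": 0,"wy": 0,"wz": 0},{"grip": -0.8,"dx": 0,"dy": 0,"dz": 0,"wx": 0,"wy": 0,"wz": 0},{"grip": -0.8,"dx": 0,"dy": 0,"dz": 0,"wx": 0,"wy": 0,"wz": 0}]}}

```text
t: 8.6
tool_pos: [0.6497, 0.125, 0.1816]
tcp_rot: [[0.999, -0.044, 0.0], [-0.044, -0.999, 0.0], [0.0, -0.0, -1.0]]
contact_force: [-0.1, 0.8, -0.1]
finger_gap: 0.0789
finger_force: 0.0
```

>>> {"method": "play_rows", "body": {"series": [{"grip": -0.8,"dx": 0,"dy": 0,"dz": -0.006,"wx": 0,"wy": 0,"wz": 0},{"grip": -0.8,"dx": 0,"dy": 0,"dz": -0.018,"wx": 0,"wy": 0,"wz": 0},{"grip": -0.8,"dx": 0,"dy": 0,"dz": -0.034,"wx": 0,"wy": 0,"wz": 0},{"grip": -0.8,"dx": 0,"dy": 0,"dz": -0.052,"wx": 0,"wy": 0,"wz": 0},{"grip": -0.8,"dx": 0,"dy": 0,"dz": -0.07,"wx": 0,"wy": 0,"wz": 0},{"grip": -0.8,"dx": 0,"dy": 0,"dz": -0.088,"wx": 0,"wy": 0,"wz": 0},{"grip": -0.8,"dx": -0.02,"dy": 0.01,"dz": -0.1,"wx": 0,"wy": 0,"wz": 0},{"grip": -0.8,"dx": -0.06,"dy": 0.03,"dz": -0.1,"wx": 0,"wy": 0,"wz": 0},{"grip": -0.8,"dx": -0.1,"dy": 0.06,"dz": -0.1,"wx": 0,"wy": 0,"wz": 0},{"grip": -0.8,"dx": -0.14,"dy": 0.09,"dz": -0.1,"wx": 0,"wy": 0,"wz": 0},{"grip": -0.8,"dx": -0.17,"dy": 0.115,"dz": -0.1,"wx": 0,"wy": 0,"wz": 0},{"grip": -0.8,"dx": -0.18,"dy": 0.125,"dz": -0.1,"wx": 0,"wy": 0,"wz": 0}]}}

```text
t: 9.8
tool_pos: [0.4626, 0.0068, 0.2833]
tcp_rot: [[0.999, -0.045, 0.002], [-0.045, -0.999, -0.001], [0.002, 0.001, -1.0]]
contact_force: [0.0, -0.4, -0.2]
finger_gap: 0.0791
finger_force: 0.0
```

```bash
python3 - <<'E'
from h import *
import cv2
o=r.get_obs();W=r.camera_params("wrist");S,T=r.camera_params("scene"),r.camera_params("top")
w=r.get_image("wrist")[:,:,::-1].copy();s=r.get_image("scene")[:,:,::-1].copy()
p=np.array([.649,.1253])
th=np.linspace(0,2*np.pi,60)
def circ(im,C,c,rad,z,col,sc,off):
    q=np.array([(proj(C,[c[0]+rad*np.cos(a),c[1]+rad*np.sin(a),z])-off)*sc for a in th]);cv2.polylines(im,[q.round().astype(np.int32)],True,col,1)
a=cv2.resize(s[220:355,355:490],(400,400),interpolation=2);b=cv2.resize(w,(400,300),interpolation=2)
for im,C,sc,off in((a,S,400/135,np.array([355,220])),(b,W,.625,0)):
    circ(im,C,p,.031,.136,(0,0,255),sc,off);circ(im,C,p,.009,.238,(255,0,0),sc,off);circ(im,C,p,.045,.13,(0,255,0),sc,off)
cv2.imwrite("pics/p5.png",np.hstack([a,cv2.copyMakeBorder(b,0,100,0,0,0)]))
print(o["tool_pos"])
E
```

```text
[0.46259259 0.00683207 0.28328555]
```

View pics/p5.png

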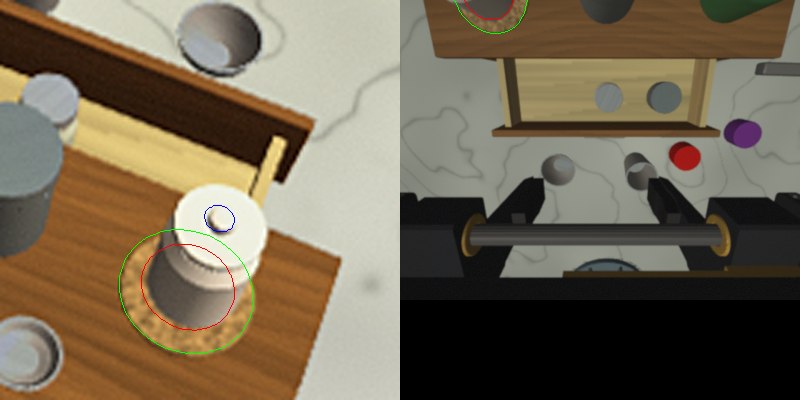

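The scene overlay shows the jar standing with its lid on, with cork margins matching the fit to about 2 mm (knob at (221,220) against (219.5,219) predicted). For the push the wrist camera would overhang towards the tea tin, so I check whether the last joint can take a half turn.

```bash
python3 - <<'E'
from h import *
import cv2
print(r.get_obs()["joint_pos"])
E
```

```text
[-1.38171539e+01 -6.57210215e+00  1.04303391e+02  1.53673582e-03
  8.20782176e+01  7.88130446e+01]
```

>>> {"method": "play_rows", "body": {"series": [{"grip": 1,"dx": -0.004,"dy": 0.002,"dz": 0,"wx": 0,"wy": 0,"wz": -8},{"grip": 1,"dx": -0.012,"dy": 0.004,"dz": 0,"wx": 0,"wy": 0,"wz": -16},{"grip": 1,"dx": -0.02,"dy": 0.007,"dz": 0,"wx": 0,"wy": 0,"wz": -24},{"grip": 1,"dx": -0.03,"dy": 0.01,"dz": 0,"wx": 0,"wy": 0,"wz": -32},{"grip": 1,"dx": -0.04,"dy": 0.014,"dz": 0,"wx": 0,"wy": 0,"wz": -40},{"grip": 1,"dx": -0.047,"dy": 0.017,"dz": 0,"wx": 0,"wy": 0,"wz": -48},{"grip": 1,"dx": -0.047,"dy": 0.017,"dz": 0,"wx": 0,"wy": 0,"wz": -56},{"grip": 1,"dx": -0.047,"dy": 0.017,"dz": 0,"wx": 0,"wy": 0,"wz": -64},{"grip": 1,"dx": -0.047,"dy": 0.017,"dz": 0,"wx": 0,"wy": 0,"wz": -72},{"grip": 1,"dx": -0.047,"dy": 0.017,"dz": 0,"wx": 0,"wy": 0,"wz": -80},{"grip": 1,"dx": -0.047,"dy": 0.017,"dz": 0,"wx": 0,"wy": 0,"wz": -88},{"grip": 1,"dx": -0.047,"dy": 0.017,"dz": 0,"wx": 0,"wy": 0,"wz": -96}]}}

```text
t: 11.1
tool_pos: [0.4182, -0.0063, 0.2824]
tcp_rot: [[-0.068, 0.998, 0.001], [0.998, 0.068, 0.0], [0.0, 0.001, -1.0]]
contact_force: [0.1, -0.6, -0.4]
finger_gap: 0.0003
finger_force: 0.0
```

>>> {"method": "play_rows", "body": {"series": [{"grip": 1,"dx": 0,"dy": 0,"dz": 0,"wx": 0,"wy": 0,"wz": -8},{"grip": 1,"dx": 0,"dy": 0,"dz": 0,"wx": 0,"wy": 0,"wz": -16},{"grip": 1,"dx": 0,"dy": 0,"dz": 0,"wx": 0,"wy": 0,"wz": -24},{"grip": 1,"dx": 0,"dy": 0,"dz": 0,"wx": 0,"wy": 0,"wz": -32},{"grip": 1,"dx": 0,"dy": 0,"dz": 0,"wx": 0,"wy": 0,"wz": -40},{"grip": 1,"dx": 0,"dy": 0,"dz": 0,"wx": 0,"wy": 0,"wz": -48},{"grip": 1,"dx": 0,"dy": 0,"dz": 0,"wx": 0,"wy": 0,"wz": -56},{"grip": 1,"dx": 0,"dy": 0,"dz": 0,"wx": 0,"wy": 0,"wz": -64},{"grip": 1,"dx": 0,"dy": 0,"dz": 0,"wx": 0,"wy": 0,"wz": -72},{"grip": 1,"dx": 0,"dy": 0,"dz": 0,"wx": 0,"wy": 0,"wz": -80},{"grip": 1,"dx": 0,"dy": 0,"dz": 0,"wx": 0,"wy": 0,"wz": -84},{"grip": 1,"dx": 0,"dy": 0,"dz": 0,"wx": 0,"wy": 0,"wz": -84}]}}

```text
t: 12.3
tool_pos: [0.418, -0.0064, 0.2823]
tcp_rot: [[-0.999, 0.042, 0.001], [0.042, 0.999, 0.0], [-0.001, 0.0, -1.0]]
contact_force: [0.0, 0.1, -0.4]
finger_gap: 0.0005
finger_force: 0.0
```

>>> {"method": "play_rows", "body": {"series": [{"grip": 1,"dx": 0.006,"dy": 0,"dz": 0.02,"wx": 0,"wy": 0,"wz": 0},{"grip": 1,"dx": 0.006,"dy": 0,"dz": 0.05,"wx": 0,"wy": 0,"wz": 0},{"grip": 1,"dx": 0.006,"dy": 0,"dz": 0.08,"wx": 0,"wy": 0,"wz": 0},{"grip": 1,"dx": 0.006,"dy": 0,"dz": 0.11,"wx": 0,"wy": 0,"wz": 0},{"grip": 1,"dx": 0.006,"dy": 0,"dz": 0.14,"wx": 0,"wy": 0,"wz": 0},{"grip": 1,"dx": 0.006,"dy": 0,"dz": 0.165,"wx": 0,"wy": 0,"wz": 0},{"grip": 1,"dx": 0.006,"dy": 0,"dz": 0.185,"wx": 0,"wy": 0,"wz": 0},{"grip": 1,"dx": 0.006,"dy": 0,"dz": 0.2,"wx": 0,"wy": 0,"wz": 0},{"grip": 1,"dx": 0.006,"dy": 0,"dz": 0.207,"wx": 0,"wy": 0,"wz": 0},{"grip": 1,"dx": 0.006,"dy": 0,"dz": 0.207,"wx": 0,"wy": 0,"wz": 0}]}}

```text
t: 13.3
tool_pos: [0.4107, -0.0063, 0.074]
tcp_rot: [[-0.999, 0.045, -0.001], [0.045, 0.999, 0.001], [0.001, 0.001, -1.0]]
contact_force: [0.5, 0.5, 0.0]
finger_gap: 0.0006
finger_force: 0.0
```

```bash
python3 - <<'E'
from h import *
import cv2
a=r.get_image("scene")[:,:,::-1][150:330,300:500];b=r.get_image("top")[:,:,::-1][190:370,130:330]
cv2.imwrite("pics/p6.png",np.hstack([cv2.resize(a,(400,360),interpolation=2),cv2.resize(b,(400,360),interpolation=2)]))
E
```

```text
(no output)
```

View pics/p6.png

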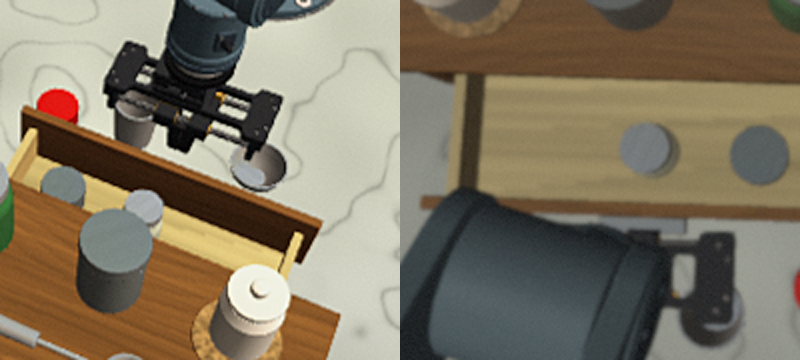

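The picture shows the closed fingers in front of the panel's middle, clear of the tumbler and bowl. I'll push slowly.

>>> {"method": "play_rows", "body": {"series": [{"grip": 1,"dx": -0.004,"dy": 0,"dz": 0,"wx": 0,"wy": 0,"wz": 0},{"grip": 1,"dx": -0.01,"dy": 0,"dz": 0,"wx": 0,"wy": 0,"wz": 0},{"grip": 1,"dx": -0.016,"dy": 0,"dz": 0,"wx": 0,"wy": 0,"wz": 0},{"grip": 1,"dx": -0.021,"dy": 0,"dz": 0,"wx": 0,"wy": 0,"wz": 0},{"grip": 1,"dx": -0.025,"dy": 0,"dz": 0,"wx": 0,"wy": 0,"wz": 0},{"grip": 1,"dx": -0.028,"dy": 0,"dz": 0,"wx": 0,"wy": 0,"wz": 0},{"grip": 1,"dx": -0.031,"dy": 0,"dz": 0,"wx": 0,"wy": 0,"wz": 0},{"grip": 1,"dx": -0.034,"dy": 0,"dz": 0,"wx": 0,"wy": 0,"wz": 0},{"grip": 1,"dx": -0.037,"dy": 0,"dz": 0,"wx": 0,"wy": 0,"wz": 0},{"grip": 1,"dx": -0.04,"dy": 0,"dz": 0,"wx": 0,"wy": 0,"wz": 0},{"grip": 1,"dx": -0.043,"dy": 0,"dz": 0,"wx": 0,"wy": 0,"wz": 0},{"grip": 1,"dx": -0.046,"dy": 0,"dz": 0,"wx": 0,"wy": 0,"wz": 0}]}}

```text
t: 14.6
tool_pos: [0.4566, -0.0086, 0.0744]
tcp_rot: [[-0.999, 0.044, -0.001], [0.044, 0.999, 0.0], [0.001, 0.0, -1.0]]
contact_force: [-1.5, 0.0, -0.9]
finger_gap: 0.0006
finger_force: 0.8
```

>>> {"method": "play_rows", "body": {"series": [{"grip": 1,"dx": -0.003,"dy": 0,"dz": 0,"wx": 0,"wy": 0,"wz": 0},{"grip": 1,"dx": -0.006,"dy": 0,"dz": 0,"wx": 0,"wy": 0,"wz": 0},{"grip": 1,"dx": -0.009,"dy": 0,"dz": 0,"wx": 0,"wy": 0,"wz": 0},{"grip": 1,"dx": -0.012,"dy": 0,"dz": 0,"wx": 0,"wy": 0,"wz": 0},{"grip": 1,"dx": -0.015,"dy": 0,"dz": 0,"wx": 0,"wy": 0,"wz": 0},{"grip": 1,"dx": -0.018,"dy": 0,"dz": 0,"wx": 0,"wy": 0,"wz": 0},{"grip": 1,"dx": -0.021,"dy": 0,"dz": 0,"wx": 0,"wy": 0,"wz": 0},{"grip": 1,"dx": -0.024,"dy": 0,"dz": 0,"wx": 0,"wy": 0,"wz": 0},{"grip": 1,"dx": -0.027,"dy": 0,"dz": 0,"wx": 0,"wy": 0,"wz": 0},{"grip": 1,"dx": -0.03,"dy": 0,"dz": 0,"wx": 0,"wy": 0,"wz": 0},{"grip": 1,"dx": -0.033,"dy": 0,"dz": 0,"wx": 0,"wy": 0,"wz": 0},{"grip": 1,"dx": -0.036,"dy": 0,"dz": 0,"wx": 0,"wy": 0,"wz": 0}]}}

```text
t: 15.8
tool_pos: [0.4928, -0.0102, 0.0745]
tcp_rot: [[-0.999, 0.044, -0.0], [0.044, 0.999, -0.0], [0.0, -0.0, -1.0]]
contact_force: [-1.3, -0.2, -1.1]
finger_gap: 0.0005
finger_force: 0.8
```

>>> {"method": "play_rows", "body": {"series": [{"grip": 1,"dx": -0.003,"dy": 0,"dz": 0,"wx": 0,"wy": 0,"wz": 0},{"grip": 1,"dx": -0.006,"dy": 0,"dz": 0,"wx": 0,"wy": 0,"wz": 0},{"grip": 1,"dx": -0.009,"dy": 0,"dz": 0,"wx": 0,"wy": 0,"wz": 0},{"grip": 1,"dx": -0.012,"dy": 0,"dz": 0,"wx": 0,"wy": 0,"wz": 0},{"grip": 1,"dx": -0.015,"dy": 0,"dz": 0,"wx": 0,"wy": 0,"wz": 0},{"grip": 1,"dx": -0.018,"dy": 0,"dz": 0,"wx": 0,"wy": 0,"wz": 0},{"grip": 1,"dx": -0.021,"dy": 0,"dz": 0,"wx": 0,"wy": 0,"wz": 0},{"grip": 1,"dx": -0.024,"dy": 0,"dz": 0,"wx": 0,"wy": 0,"wz": 0},{"grip": 1,"dx": -0.027,"dy": 0,"dz": 0,"wx": 0,"wy": 0,"wz": 0},{"grip": 1,"dx": -0.029,"dy": 0,"dz": 0,"wx": 0,"wy": 0,"wz": 0},{"grip": 1,"dx": -0.031,"dy": 0,"dz": 0,"wx": 0,"wy": 0,"wz": 0},{"grip": 1,"dx": -0.033,"dy": 0,"dz": 0,"wx": 0,"wy": 0,"wz": 0}]}}

```text
t: 17.0
tool_pos: [0.5257, -0.0117, 0.0746]
tcp_rot: [[-0.999, 0.044, 0.0], [0.044, 0.999, -0.0], [-0.0, -0.0, -1.0]]
contact_force: [-1.3, -1.1, 0.3]
finger_gap: 0.0004
finger_force: 0.8
```

>>> {"method": "play_rows", "body": {"series": [{"grip": 1,"dx": -0.001,"dy": 0,"dz": 0,"wx": 0,"wy": 0,"wz": 0},{"grip": 1,"dx": -0.002,"dy": 0,"dz": 0,"wx": 0,"wy": 0,"wz": 0},{"grip": 1,"dx": -0.003,"dy": 0,"dz": 0,"wx": 0,"wy": 0,"wz": 0},{"grip": 1,"dx": -0.004,"dy": 0,"dz": 0,"wx": 0,"wy": 0,"wz": 0},{"grip": 1,"dx": -0.005,"dy": 0,"dz": 0,"wx": 0,"wy": 0,"wz": 0},{"grip": 1,"dx": -0.006,"dy": 0,"dz": 0,"wx": 0,"wy": 0,"wz": 0},{"grip": 1,"dx": -0.007,"dy": 0,"dz": 0,"wx": 0,"wy": 0,"wz": 0},{"grip": 1,"dx": -0.008,"dy": 0,"dz": 0,"wx": 0,"wy": 0,"wz": 0},{"grip": 1,"dx": -0.009,"dy": 0,"dz": 0,"wx": 0,"wy": 0,"wz": 0},{"grip": 1,"dx": -0.01,"dy": 0,"dz": 0,"wx": 0,"wy": 0,"wz": 0},{"grip": 1,"dx": -0.011,"dy": 0,"dz": 0,"wx": 0,"wy": 0,"wz": 0},{"grip": 1,"dx": -0.012,"dy": 0,"dz": 0,"wx": 0,"wy": 0,"wz": 0}]}}

```text
t: 18.2
tool_pos: [0.5354, -0.0119, 0.0741]
tcp_rot: [[-0.999, 0.043, -0.005], [0.043, 0.999, 0.0], [0.005, 0.0, -1.0]]
contact_force: [-10.5, -1.8, 7.5]
finger_gap: 0.0004
finger_force: 5.2
```

>>> {"method": "play_rows", "body": {"series": [{"grip": 1,"dx": -0.0003,"dy": 0,"dz": -0.001,"wx": 0,"wy": 0,"wz": 0},{"grip": 1,"dx": -0.0006,"dy": 0,"dz": -0.002,"wx": 0,"wy": 0,"wz": 0},{"grip": 1,"dx": -0.001,"dy": 0,"dz": -0.003,"wx": 0,"wy": 0,"wz": 0},{"grip": 1,"dx": -0.001,"dy": 0,"dz": -0.003,"wx": 0,"wy": 0,"wz": 0}]}}

```text
t: 18.6
tool_pos: [0.5356, -0.0115, 0.0757]
tcp_rot: [[-0.999, 0.044, -0.007], [0.044, 0.999, 0.001], [0.007, 0.001, -1.0]]
contact_force: [-7.0, -0.9, -1.9]
finger_gap: 0.0
finger_force: 3.5
```

>>> {"method": "play_rows", "body": {"series": [{"grip": 1,"dx": -0.001,"dy": 0,"dz": 0,"wx": 0,"wy": 0,"wz": 0},{"grip": 1,"dx": -0.002,"dy": 0,"dz": 0,"wx": 0,"wy": 0,"wz": 0},{"grip": 1,"dx": -0.003,"dy": 0,"dz": 0,"wx": 0,"wy": 0,"wz": 0},{"grip": 1,"dx": -0.004,"dy": 0,"dz": 0,"wx": 0,"wy": 0,"wz": 0}]}}

```text
t: 19.0
tool_pos: [0.5397, -0.0118, 0.0757]
tcp_rot: [[-0.999, 0.044, -0.006], [0.044, 0.999, 0.001], [0.006, 0.001, -1.0]]
contact_force: [-5.9, 0.3, -3.7]
finger_gap: 0.0004
finger_force: 2.9
```

>>> {"method": "play_rows", "body": {"series": [{"grip": 1,"dx": -0.001,"dy": 0,"dz": 0,"wx": 0,"wy": 0,"wz": 0},{"grip": 1,"dx": -0.002,"dy": 0,"dz": 0,"wx": 0,"wy": 0,"wz": 0},{"grip": 1,"dx": -0.003,"dy": 0,"dz": 0,"wx": 0,"wy": 0,"wz": 0}]}}

```text
t: 19.3
tool_pos: [0.5448, -0.0122, 0.0768]
tcp_rot: [[-0.999, 0.044, -0.002], [0.044, 0.999, 0.001], [0.002, 0.001, -1.0]]
contact_force: [-2.9, 0.7, -3.0]
finger_gap: 0.0003
finger_force: 1.2
```

>>> {"method": "play_rows", "body": {"series": [{"grip": 1,"dx": -0.0005,"dy": 0,"dz": 0,"wx": 0,"wy": 0,"wz": 0},{"grip": 1,"dx": -0.001,"dy": 0,"dz": 0,"wx": 0,"wy": 0,"wz": 0},{"grip": 1,"dx": -0.0015,"dy": 0,"dz": 0,"wx": 0,"wy": 0,"wz": 0},{"grip": 1,"dx": -0.002,"dy": 0,"dz": 0,"wx": 0,"wy": 0,"wz": 0},{"grip": 1,"dx": -0.003,"dy": 0,"dz": 0,"wx": 0,"wy": 0,"wz": 0},{"grip": 1,"dx": -0.004,"dy": 0,"dz": 0,"wx": 0,"wy": 0,"wz": 0}]}}

```text
t: 19.9
tool_pos: [0.5476, -0.0126, 0.0777]
tcp_rot: [[-0.999, 0.043, -0.005], [0.043, 0.999, 0.0], [0.005, -0.0, -1.0]]
contact_force: [-15.1, -0.8, 11.8]
finger_gap: 0.0003
finger_force: 7.5
```

The force rises at x = 0.5476, where the home stop was expected (0.548). I'll back off, rise and check.

>>> {"method": "play_rows", "body": {"series": [{"grip": 1,"dx": 0.003,"dy": 0,"dz": 0,"wx": 0,"wy": 0,"wz": 0},{"grip": 1,"dx": 0.01,"dy": 0,"dz": 0,"wx": 0,"wy": 0,"wz": 0},{"grip": 1,"dx": 0.025,"dy": 0,"dz": 0,"wx": 0,"wy": 0,"wz": 0},{"grip": 1,"dx": 0.05,"dy": 0,"dz": 0,"wx": 0,"wy": 0,"wz": 0},{"grip": 1,"dx": 0.07,"dy": 0,"dz": -0.03,"wx": 0,"wy": 0,"wz": 0},{"grip": 1,"dx": 0.09,"dy": 0,"dz": -0.07,"wx": 0,"wy": 0,"wz": 0},{"grip": 1,"dx": 0.11,"dy": 0,"dz": -0.11,"wx": 0,"wy": 0,"wz": 0},{"grip": 1,"dx": 0.13,"dy": 0,"dz": -0.15,"wx": 0,"wy": 0,"wz": 0},{"grip": 1,"dx": 0.15,"dy": 0,"dz": -0.18,"wx": 0,"wy": 0,"wz": 0},{"grip": 1,"dx": 0.17,"dy": 0,"dz": -0.2,"wx": 0,"wy": 0,"wz": 0},{"grip": 1,"dx": 0.18,"dy": 0,"dz": -0.2,"wx": 0,"wy": 0,"wz": 0},{"grip": 1,"dx": 0.18,"dy": 0,"dz": -0.2,"wx": 0,"wy": 0,"wz": 0}]}}

```text
t: 21.1
tool_pos: [0.3693, -0.0048, 0.2774]
tcp_rot: [[-0.999, 0.044, 0.002], [0.044, 0.999, -0.001], [-0.002, -0.001, -1.0]]
contact_force: [0.3, -0.6, -0.1]
finger_gap: 0.0004
finger_force: 0.0
```

```bash
python3 - <<'E'
from h import *
import cv2
a=r.get_image("scene")[:,:,::-1][180:410,220:480];b=r.get_image("top")[:,:,::-1][95:370,95:395]
cv2.imwrite("pics/p7.png",np.hstack([cv2.resize(a,(400,354),interpolation=2),cv2.resize(b,(400,354),interpolation=2)]))
E
```

```text
(no output)
```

View pics/p7.png

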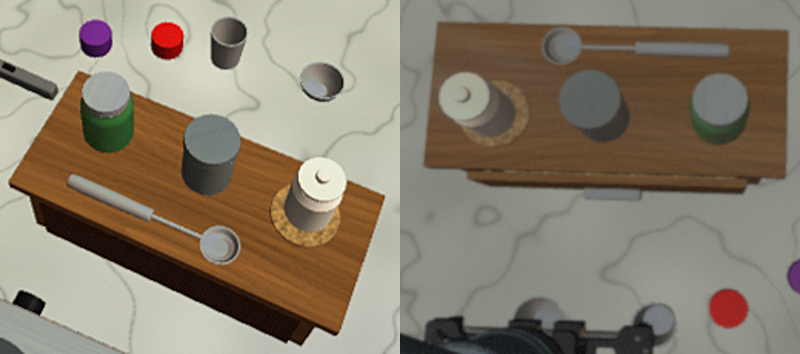

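The drawer is home: only its front strip shows, below the plank edge at rows ~172–190. The jar stands on the coaster with its lid on, and everything else is in place.

```bash
python3 -c "
from bench import r
print(r.finish_job())"
```

```text
the job is handed in; nothing more can be done
None
```

The job is handed in at about 21 s of the 56 s allowed: the jar stands upright with its lid on, about 2 mm off the coaster's centre at most, and the drawer was pushed slowly past its catch to its stop. Nothing on the plank or counter appears to have moved, but the small jar and tin were out of view once the drawer closed, so I could not check that they are still standing.

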